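Tighten the click-stop filler cap of a steam cleaner and swing its safety bar over

ROBOT

A 7-joint arm with a two-finger parallel gripper is mounted at the origin on a cart in front of the work surface, level with it; the furniture and walls round the work are solid. World frame = base frame: x ahead of the robot, y to its left, z up, the work surface at z = 0. Lengths are in m, angles in rad, forces in N, time in s.
With the tool pointing down it reaches from about 0.4 to 0.85 m from the base axis. Payload 10.4 kg.
Tool frame: the origin (TCP) lies between the finger pads; the fingertips stand 25 mm ahead of it and the grasp point (between the pads) lies 6 mm ahead of it; z points along the fingers, y is the line along which they close (so a half turn about z gives the same grasp; the last joint's range is limited). The gripper opens to 87 mm and grips with 3 to 60 N. Pads are 19 mm wide; open, the fingers measure 117 mm over their backs; the gripper's body (75 mm by 190 mm) begins 51 mm behind the grasp point.
Start: joints at [1.094, 0.332, -0.065, 1.46, 0.022, 1.35, -0.088], TCP at [0.274, -0.562, 0.248] pointing down, gripper open.
Joint ranges: [-2.6, 2.6], [-0.5, 2.12], [-1.47, 1.34], [0.16, 2.42], [-1.27, 4.41], [0.06, 2.06], [-2.6, 2.6]. Speed limits (rad/s): [2.22, 2.22, 2.79, 2.79, 3.14, 3.14, 3.14].

INTERFACE

Orientations are given as a rotation vector (axis times angle).
In Python, from plant import state, capture, camera_params, sign_off, boxes_of, spot_point gives the robot as it stands. The module is installed in compiled form; this text tells all that it offers.
- The arm moves only by the tool play_rows, never from a script. Its argument "motion" is a list of rows, each a list of 6 numbers: the shift along the tool's x, y, z in m, then the turn, a rotation vector about the tool's x, y, z in degrees. A call has exactly 8 rows; each row shifts and turns the commanded pose from where the row before left it, along the tool's axes as they then stand; what a row does not reach is not made up. A row lasts 1/10 s, in which the tool goes at most 50 mm and 8.59 degrees, less where a joint would pass 70% of its speed; a pose out of reach is approached as far as the arm can. A call is refused whole if a number of a shift passes 0.05 or a number of a turn 8.59, either way. A call with a gripper value outside its range is refused whole. "fingers" is the opening, from 0 (shut) to 1 (fully open), set as the call begins (left out, the last holds). The fingers move at their own pace and stop on an object; "newtons" is the grip in N (left out, the last holds). Time passes only in rows, so rows that do not move let the fingers close, or fill a call up. It gives the time, the measured TCP pose, the force, the opening and the grip force at its end, in the units of the state.
- state(): the state, without advancing time (a new reading comes with each control period).
- capture(name): name is "scene" or "top"; returns (picture, depth): 480x640x3 uint8, red, green, blue; 480x640 float32, m along the optical axis (not along the pixel's ray), 0 where there is no reading.
- camera_params(name): a dict with "vfov" (degrees; the focal length in pixels is half the picture's height over the tangent of half this angle, whatever the lens; pixels are square), "cx", "cy" (the principal point, pixels), "camera_from_world" (4x4, takes a point from world to camera coordinates). Camera axes: x right, y down, z forward; pixel columns grow to the right and rows downward; lengths in m; the calibration is good to about 2 mm. A picture is of the moment at which its call begins. camera_params takes no time and is no camera call.
- sign_off(): hands the job in; it is judged then, once.
Trained networks look in the newest picture that a camera, given by its name, has taken for a name from the list of things; names that differ only in an ending like _2 or _b are one class to them, and where a whole thing is asked for, a point or a joint stands for the part that bears it (a point fixed in the world has none). Each returns a list of dicts, best first, with "confidence" (0 to 1); they miss things now and then, are a little off and sometimes report something else, mostly with a low value. They report only what shows in the picture. A call takes as long as a camera call.
- boxes_of(name, camera): "uv" ([column, row] in pixels, amid what is visible of it).
- spot_point(name, camera): "uv" ([column, row] in pixels: a listed point, or the origin of a listed thing).
The state is a dict: "clock": time; "q": joint angles; "qvel": joint speeds; "effort": joint torques, N m; "position": TCP position; "tool_rot": TCP orientation; "ft_force": force on the tool from outside, world axes, zero at the start; "wrist_torque": the same for the moment, N m; "gripper_width": finger opening in m; "gripper_force": force on a finger pad.
Only numpy, scipy, OpenCV 4.12 (cv2) and the standard library are available. Lean on these libraries where they do the work, as an engineer would, in place of code of your own. Each camera call takes 0.05 s, during which the arm holds its last target. There are 200 camera calls.

TASK

Close the steam cleaner's filler: screw the black cap down clockwise until its torque ratchet clicks, one click, two at the most, then let go and swing the red safety bar fully home over the cap. Do not shove the cleaner about, and leave the things round it where they are.

Things in the scene. Friction and masses are not known exactly. Their poses are not given: they have to be found in the camera images.
- steam_cleaner: White table-top steam cleaner, rounded box 170 x 150 mm (x, y), grey deck 90 mm above its underside, left or right of the hob; loose, about 2.8 kg, on rubber feet: a sideways push of more than about 15 N slides it. Origin: centre of its underside; z up, front (brass outlet, grey knob) to -x. The cap's screw axis is at x = -20, y = -28 mm of this frame.
- cap_center (a point): Centre of the round black ribbed cap with an orange disc on top, diameter 54, height 30 mm (point half-way up, about 119 mm above the worktop; underside 14 mm over the deck). z up, along the screw axis. Clockwise from above tightens: cap and plug turn together against 0.06 N m until the plug is home, 0.3 to 2.3 rad from the start (it cannot be seen how far). Several grasps may be needed.
- cap_mark (a point): Point on the cap 25 mm from the screw axis, half-way up, under the white tick on its top. Turns with the cap. With the plug home the ratchet slips: each click is 0.524 rad of the cap, the torque rising to 0.3 to 0.6 N m in the first half of it, then falling to nothing or below as the pawl drops into the next notch. Anticlockwise, cap and plug unscrew together.
- plug_center (a point): On the screw axis in the plug's white collar (diameter 49, height 5 mm, just below the cap); its x axis points through the red tick on the collar. Cap and collar ticks start in line; the cap runs ahead clockwise by 0.524 rad a click. Screwed home it is 99.1 mm above the cleaner's underside, up to 1.4 mm more before (0.6 mm per rad).
- safety_bar (a joint): Red safety bar on a steel pivot post on the cap's +y side: 0 is fully home against its stop, over the cap and pointing to the cleaner's -y side; 1.4 to 2 rad is swung open, out over its front (-x) (anticlockwise closes, seen from above). It swings level, clears the cap by 6 mm or more, has light friction (0.04 N m) and stays where it is left.
- bar_pivot (a point): On the bar's vertical pivot axis, at the bar's height (about 145 mm above the worktop).
- bar_knob (a point): Middle of the upright red knob at the free end of the bar: diameter 14 mm, 22 mm tall above the bar (bar top about 148, knob top about 171 mm above the worktop), 125 mm from the pivot axis.
- canister: Black round canister, diameter 100 mm, 139 mm tall, on the other side of the hob; bystander. Origin: centre of its underside.
- garlic: Garlic bulb, 52 mm, behind on the left; bystander. Origin: its underside.
- spice_jar: Clear spice jar with a yellow lid, diameter 45 mm, 98 mm tall, on the left by the round tray; bystander. Origin: centre of its underside.

How it is judged:
By the outcome, as a careful person would: the job done as asked, in the order asked, and still so for the second after the job is handed in, with the robot touching nothing.
It also fails if it takes over 67 s, if anything falls off the work surface, if the arm or the gripper's body presses on something with over 40 N, if the wrist force passes 120 N, or if a joint passes its speed limit or range.

## Working session

There is one attempt and no reset: what is moved stays moved. The work goes in short steps, Python scripts to look and compute and a tool call to move; the robot and the scene stay as the last step left them, time stands still between calls to the robot, and variables do not carry over. Pictures are saved under pics/ and viewed, at most 10 in all, crops included, and the job is handed in when it is done.

Besides the shell and the picture viewer there is one more tool, called after ">>>" as a command line: name --pt "numbers of a row" for each row, then --argument value for the rest. play_rows: Moves the arm, as the interface text tells. Its arguments: {"type":"object","properties":{"motion":{"type":"array","items":{"type":"array","items":{"type":"number"}}},"fingers":{"type":"number"},"newtons":{"type":"number"}},"required":["motion"]}

```bash
mkdir -p pics
cat > h.py <<'E'
import numpy as np, cv2
from plant import *
from scipy.spatial.transform import Rotation as R
def cam(n):
    p=camera_params(n); f=240/np.tan(np.radians(p['vfov'])/2); return f,p['cx'],p['cy'],np.array(p['camera_from_world'])
def at_z(n,uv,z):
    f,cx,cy,T=cam(n); W=np.linalg.inv(T); d=W[:3,:3]@np.array([(uv[0]-cx)/f,(uv[1]-cy)/f,1]); o=W[:3,3]
    return o+d*(z-o[2])/d[2]
def at_d(n,uv,depth):
    f,cx,cy,T=cam(n); W=np.linalg.inv(T); d=depth[int(round(uv[1])),int(round(uv[0]))]
    return (W@np.array([(uv[0]-cx)/f*d,(uv[1]-cy)/f*d,d,1]))[:3]
def proj(n,p):
    f,cx,cy,T=cam(n); c=T@np.append(p,1); return c[:2]/c[2]*f+[cx,cy]
E
python3 - <<'E'
from h import *
np.set_printoptions(precision=3,suppress=True)
Z={'cap_center':.119,'cap_mark':.119,'plug_center':.1,'bar_pivot':.145,'bar_knob':.16,'steam_cleaner':0,'canister':0,'spice_jar':0,'garlic':0}
for n in ('top','scene'):
    im,d=capture(n); cv2.imwrite(f'pics/{n}0.png',im[:,:,::-1]); print(n,cam(n)[0],np.linalg.inv(cam(n)[3])[:3].round(3).tolist())
    for k,z in Z.items():
        for r in spot_point(k,n)[:2]: print(k,np.round(r['uv'],1),round(r['confidence'],2),at_z(n,r['uv'],z),at_d(n,r['uv'],d))
s=state(); print(s)
E
```

```text
top 438.29819926934175 [[-0.024, -0.992, 0.121, 0.476], [-1.0, 0.022, -0.021, 0.053], [0.018, -0.121, -0.992, 1.404]]
cap_center [214.3 267. ] 0.63 [0.538 0.333 0.119] [0.537 0.331 0.13 ]
cap_mark [222.6 258.8] 0.86 [0.561 0.309 0.119] [0.563 0.315 0.088]
plug_center [214.8 265.9] 0.69 [0.542 0.336 0.1  ] [0.54  0.329 0.129]
bar_pivot [182.3 264.2] 0.65 [0.547 0.418 0.145] [0.547 0.418 0.145]
bar_knob [168.7 298.1] 0.77 [0.452 0.45  0.16 ] [0.452 0.457 0.139]
steam_cleaner [214.4 260.3] 0.67 [0.565 0.359 0.   ] [0.557 0.331 0.127]
canister [452.7 242. ] 0.92 [ 0.606 -0.409  0.   ] [ 0.594 -0.365  0.133]
spice_jar [168. 283.] 0.87 [0.496 0.504 0.   ] [0.496 0.495 0.031]
spice_jar [223.8 260.4] 0.41 [0.564 0.329 0.   ] [0.558 0.312 0.086]
scene 589.7019681066749 [[-0.919, -0.242, 0.312, 0.113], [-0.395, 0.587, -0.707, 1.175], [-0.012, -0.772, -0.635, 1.142]]
cap_center [297.4 321.9] 0.96 [0.539 0.343 0.119] [0.535 0.352 0.129]
cap_mark [296.9 312.9] 0.63 [0.552 0.318 0.119] [0.548 0.327 0.13 ]
plug_center [295.5 326.3] 0.67 [0.546 0.342 0.1  ] [0.535 0.363 0.126]
plug_center [316.8 357
[... 315 characters left out ...]
5 -0.374  0.027]
canister [297.5 313.4] 0.38 [0.601 0.219 0.   ] [0.545 0.329 0.132]
spice_jar [282.1 414.6] 0.66 [0.504 0.511 0.   ] [0.494 0.528 0.029]
garlic [243.5 313.5] 0.58 [0.733 0.274 0.   ] [0.724 0.288 0.017]
{'clock': 1.0, 'q': array([ 1.094,  0.332, -0.065,  1.46 ,  0.022,  1.35 , -0.088]), 'qvel': array([-0.001, -0.001,  0.   , -0.   ,  0.001, -0.001, -0.   ]), 'effort': array([  0.002, -62.305,   0.026, -39.012,  -0.061,   0.032,   0.   ]), 'position': array([ 0.274, -0.562,  0.248]), 'tool_rot': array([3.061, 0.707, 0.   ]), 'ft_force': array([-0.545, -0.277,  0.362]), 'wrist_torque': array([-0.021,  0.003,  0.037]), 'gripper_force': 0.0, 'gripper_width': 0.08697793559181351}
```

Run:
```python
import cv2,numpy as np
a=cv2.imread('pics/top0.png')[205:345,120:280]; b=cv2.imread('pics/scene0.png')[260:430,220:360]
a=cv2.resize(a,(400,350),interpolation=2); b=cv2.resize(b,(400,486),interpolation=2)
c=np.zeros((486,800,3),np.uint8); c[:350,:400]=a; c[:,400:]=b; cv2.imwrite('pics/c1.png',c)
```

```text
(no output)
```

View pics/c1.png

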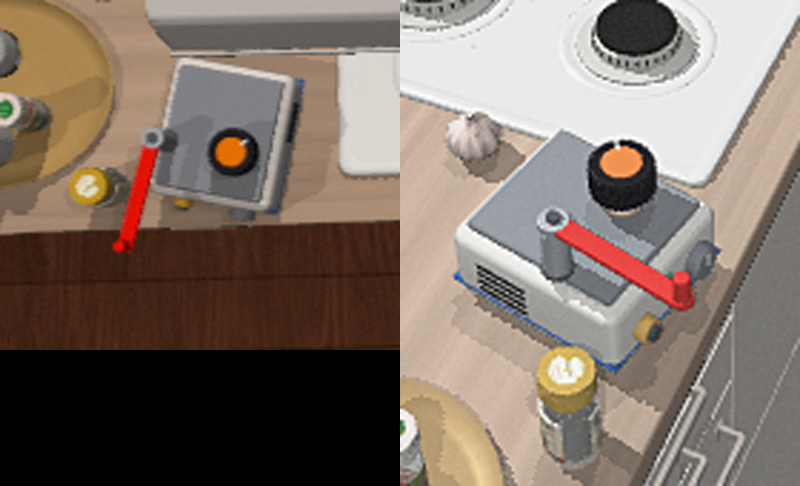

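View pics/top0.png

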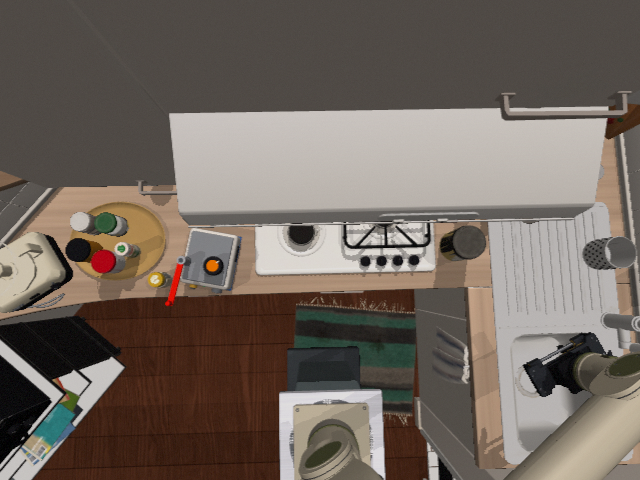

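Run:
```python
from h import *
np.set_printoptions(precision=3,suppress=True)
im,d=capture('top')
f,cx,cy,T=cam('top'); W=np.linalg.inv(T)
v,u=np.mgrid[:480,:640]; P=np.stack([(u-cx)/f*d,(v-cy)/f*d,d],-1)@W[:3,:3].T+W[:3,3]
for c in (200,300,400,500): print('hood',c,[P[r,c].round(2).tolist() for r in (120,160,200,212,218)])
m=(P[...,2]>.3)&(P[...,2]<1.3)&(d>0); m[:,:170]=0;m[230:]=0
print('hood min x',P[m][:,0].min(),'z range',P[m][:,2].min(),P[m][:,2].max())
m=(P[...,0]>.35)&(P[...,0]<.72)&(P[...,1]>-.35)&(P[...,1]<.2)&(d>0)&(P[...,2]<.6); print('max z along arc',P[m][:,2].max())
for n,z in (('top',.134),('scene',.134)):
    if n=='scene': im,d=capture(n); f,cx,cy,T=cam(n); W=np.linalg.inv(T); v,u=np.mgrid[:480,:640]; P=np.stack([(u-cx)/f*d,(v-cy)/f*d,d],-1)@W[:3,:3].T+W[:3,3]
    a=im.astype(int); near=(np.hypot(P[...,0]-.54,P[...,1]-.335)<.2)
    o=(a[...,0]>180)&(a[...,1]>70)&(a[...,1]<180)&(a[...,2]<90)&near&(np.hypot(P[...,0]-.54,P[...,1]-.335)<.04)
    uv=[u[o].mean(),v[o].mean()]; print(n,'disc',o.sum(),uv,at_z(n,uv,z),'z',np.median(P[o][:,2]))
    c=(np.hypot(P[...,0]-.54,P[...,1]-.336)<.045)&(P[...,2]>.12); (x,y),r=cv2.minEnclosingCircle(np.stack([u[c],v[c]],-1).astype(np.float32)); print('cap circ',x,y,r,at_z(n,(x,y),.134))
    r_=(a[...,0]>150)&(a[...,1]<70)&(a[...,2]<70)&near; rect=cv2.minAreaRect(np.stack([u[r_],v[r_]],-1).astype(np.float32)); print('red',r_.sum(),rect)
    if n=='top':
        g=(P[...,2]>.075)&(P[...,2]<.1)&near; box=cv2.boxPoints(cv2.minAreaRect(np.stack([u[g],v[g]],-1).astype(np.float32))); print('deck corners',[at_z(n,b,.09)[:2].round(3).tolist() for b in box])
```

```text
hood 200 [[0.7, 0.2, 0.84], [0.65, 0.2, 0.82], [0.6, 0.21, 0.8], [0.58, 0.21, 0.79], [0.58, 0.21, 0.78]]
hood 300 [[0.7, 0.06, 0.84], [0.65, 0.06, 0.82], [0.6, 0.07, 0.8], [0.58, 0.07, 0.79], [0.58, 0.07, 0.76]]
hood 400 [[0.7, -0.07, 0.84], [0.65, -0.07, 0.82], [0.59, -0.08, 0.8], [0.58, -0.08, 0.78], [0.57, -0.08, 0.76]]
hood 500 [[0.69, -0.21, 0.84], [0.64, -0.21, 0.82], [0.59, -0.22, 0.79], [0.58, -0.23, 0.77], [0.57, -0.24, 0.74]]
hood min x 0.5655460190801737 z range 0.4453515924097129 1.0759227370630853
max z along arc 0.05380057443964259
top disc 98 [np.float64(211.78571428571428), np.float64(265.1734693877551)] [0.542 0.337 0.134] z 0.128765254090914
cap circ 212.14102172851562 265.4230651855469 9.868151664733887 [0.542 0.336 0.134]
red 258 ((174.22203063964844, 284.5672607421875), (6.960176944732666, 43.878116607666016), 16.8583984375)
deck corners [[0.488, 0.535], [0.659, 0.534], [0.646, 0.277], [0.475, 0.282]]
scene disc 114 [np.float64(297.0964912280702), np.float64(316.2719298245614)] [0.541 0.34  0.134] z 0.13049783203556076
cap circ 297.36956787109375 318.5 11.896195411682129 [0.538 0.346 0.134]
red 140 ((299.9411926269531, 350.26470947265625), (52.30706787109375, 12.519399642944336), 30.963756561279297)
```

>>> play_rows --pt "0.0436 -0.0015 0 0 0 -4" --pt "0.0436 -0.0015 0 0 0 -4" --pt "0.0436 -0.0015 0 0 0 -4" --pt "0.0436 -0.0015 0 0 0 -4" --pt "0.0436 -0.0015 0 0 0 -4" --pt "0.0436 -0.0015 0 0 0 -4" --pt "0.0436 -0.0015 0 0 0 -4" --pt "0.0436 -0.0015 0 0 0 -4" --fingers 1

```text
clock: 1.9
position: [0.5312, -0.3299, 0.2476]
tool_rot: [2.745, 1.527, 0.0]
ft_force: [0.2, -0.6, -0.3]
gripper_width: 0.0869
gripper_force: 0.0
```

>>> play_rows --pt "0.0436 -0.0015 0 0 0 -4" --pt "0.0436 -0.0015 0 0 0 -4" --pt "0.0436 -0.0015 0 0 0 -4" --pt "0.0436 -0.0015 0 0 0 -4" --pt "0.0436 -0.0015 0 0 0 -4" --pt "0.0436 -0.0015 0 0 0 -4" --pt "0.0436 -0.0015 0 0 0 -4" --pt "0.0436 -0.0015 0 0 0 -4"

```text
clock: 2.7
position: [0.6255, 0.0015, 0.2476]
tool_rot: [2.218, 2.224, 0.0]
ft_force: [-0.1, -0.1, 0.4]
gripper_width: 0.0869
gripper_force: 0.0
```

>>> play_rows --pt "0.0436 -0.0015 0 0 0 -4" --pt "0.0436 -0.0015 0 0 0 -4" --pt "0.0436 -0.0015 0 0 0 -4" --pt "0.0436 -0.0015 0 0 0 -4" --pt "0.0436 -0.0015 0 0 0 -4" --pt "0.0436 -0.0015 0 0 0 -4" --pt "0.0436 -0.0015 0 0 0 -4" --pt "0.0436 -0.0015 0 0 0 -4"

```text
clock: 3.5
position: [0.5298, 0.3325, 0.2475]
tool_rot: [1.52, 2.749, 0.0]
ft_force: [1.5, 0.4, -1.0]
gripper_width: 0.0872
gripper_force: 0.0
```

```bash
cat > st.py <<'E'
from h import *
import sys
def st(tgt=None):
    s=state(); Rm=R.from_rotvec(s['tool_rot']).as_matrix()
    print('t',round(s['clock'],2),'p',s['position'].round(4),'y-ang',np.degrees(np.arctan2(Rm[1,1],Rm[0,1])).round(1),'zax',Rm[:,2].round(3),'q',s['q'].round(2),'F',s['ft_force'].round(2),'M',s['wrist_torque'].round(3),'w',round(s['gripper_width'],4),'gf',round(float(s['gripper_force']),1))
    if tgt is not None: print('tool shift',(Rm.T@(np.array(tgt)-s['position'])).round(4))
if __name__=='__main__': st([float(x) for x in sys.argv[1:]] if len(sys.argv)>1 else None)
E
python3 st.py .541 .338 .132
```

```text
t 3.5 p [0.5298 0.3325 0.2475] y-ang 32.1 zax [ 0.  0. -1.] q [-0.08  0.43 -0.75  1.43  0.29  1.4  -0.27] F [ 1.48  0.43 -1.  ] M [ 0.047 -0.177 -0.002] w 0.0872 gf 0.0
tool shift [-0.0013  0.0124  0.1155]
```

>>> play_rows --pt "-0.0013 0.0124 0.0 0 0 -8.5" --pt "0 0 0 0 0 -8.5" --pt "0 0 0.01 0 0 -8.5" --pt "0 0 0.01 0 0 -8.5" --pt "0 0 0.01 0 0 -8.5" --pt "0 0 0.01 0 0 -8.5" --pt "0 0 0 0 0 -8.5" --pt "0 0 0 0 0 -8.5"

```text
clock: 4.3
position: [0.5417, 0.3363, 0.2071]
tool_rot: [0.283, -3.128, 0.001]
ft_force: [-1.0, -0.0, 1.3]
gripper_width: 0.0868
gripper_force: 0.0
```

Run:
```python
from h import *; import st
st.st([.541,.338,.132])
a,_=capture('top'); b,_=capture('scene')
c=np.zeros((480,800,3),np.uint8); c[:400,:400]=cv2.resize(a[215:315,150:250],(400,400)); c[:,400:]=cv2.resize(b[240:384,240:360],(400,480))
cv2.imwrite('pics/c2.png',c[:,:,::-1])
for n in('top','scene'): print(n,[(r['uv'],r['confidence'],at_z(n,r['uv'],.119)) for r in spot_point('cap_center',n)[:1]])
```

```text
t 4.3 p [0.5417 0.3363 0.2071] y-ang 100.3 zax [-0. -0. -1.] q [ 0.04  0.55 -0.94  1.44  0.45  1.37  0.83] F [-0.98 -0.02  1.3 ] M [ 0.117 -0.111  0.058] w 0.0868 gf 0.0
tool shift [0.0003 0.0018 0.0751]
top []
scene [([295.4, 320.0], 0.64, array([0.54613556, 0.33975902, 0.119     ]))]
```

View pics/c2.png

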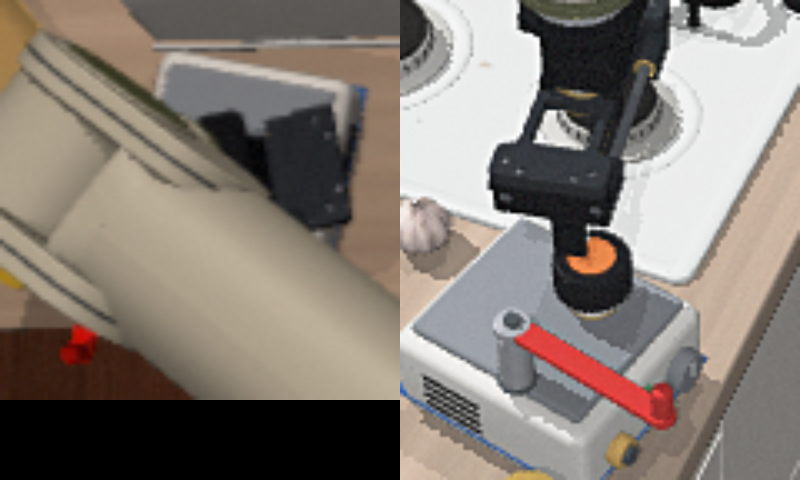

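>>> play_rows --pt "0.0003 0.0018 0.01 0 0 0" --pt "0 0 0.013 0 0 0" --pt "0 0 0.013 0 0 0" --pt "0 0 0.013 0 0 0" --pt "0 0 0.013 0 0 0" --pt "0 0 0.01 0 0 0" --pt "0 0 0.003 0 0 0" --pt "0 0 0 0 0 0"

```text
clock: 5.3
position: [0.541, 0.3382, 0.1321]
tool_rot: [0.274, -3.129, 0.0]
ft_force: [0.3, -0.1, 0.8]
gripper_width: 0.0868
gripper_force: 0.0
```

>>> play_rows --pt "0 0 0 0 0 0" --pt "0 0 0 0 0 0" --pt "0 0 0 0 0 0" --pt "0 0 0 0 0 0" --pt "0 0 0 0 0 0" --pt "0 0 0 0 0 0" --pt "0 0 0 0 0 0" --pt "0 0 0 0 0 0" --fingers 0.64 --newtons 5

```text
clock: 6.1
position: [0.5412, 0.3382, 0.1325]
tool_rot: [-0.274, 3.13, -0.0]
ft_force: [-0.1, -1.1, 0.3]
gripper_width: 0.0558
gripper_force: 0.2
```

```bash
python3 st.py .541 .338 .132; python3 st.py|cut -c90-
```

```text
t 6.1 p [0.5412 0.3382 0.1325] y-ang 100.0 zax [ 0. -0. -1.] q [ 0.02  0.62 -0.91  1.52  0.5   1.25  0.79] F [-0.13 -1.09  0.31] M [-0.015 -0.083  0.001] w 0.0558 gf 0.2
tool shift [ 0.0002 -0.0001  0.0005]
0.5   1.25  0.79] F [-0.13 -1.09  0.31] M [-0.015 -0.083  0.001] w 0.0558 gf 0.2
```

>>> play_rows --pt "0 0 0 0 0 0" --pt "0 0 0 0 0 0" --pt "0 0 0 0 0 0" --pt "0 0 0 0 0 0" --pt "0 0 0 0 0 0" --pt "0 0 0 0 0 0" --pt "0 0 0 0 0 0" --pt "0 0 0 0 0 0" --fingers 0 --newtons 8

```text
clock: 6.9
position: [0.5414, 0.3375, 0.1325]
tool_rot: [-0.273, 3.13, -0.002]
ft_force: [-1.3, -6.1, 3.2]
gripper_width: 0.0539
gripper_force: 8.0
```

```bash
python3 st.py|cut -c10-
```

```text
0.5414 0.3375 0.1325] y-ang 100.0 zax [ 0.    -0.001 -1.   ] q [ 0.02  0.62 -0.91  1.52  0.5   1.25  0.79] F [-1.26 -6.06  3.24] M [-1.222 -0.04  -0.011] w 0.0539 gf 8.0
```

>>> play_rows --pt "0 -0.0008 0 0 0 0" --pt "0 0 0 0 0 0" --pt "0 0 0 0 0 0" --pt "0 0 0 0 0 0" --pt "0 0 0 0 0 0" --pt "0 0 0 0 0 0" --pt "0 0 0 0 0 0" --pt "0 0 0 0 0 0" --newtons 50

```text
clock: 7.7
position: [0.5413, 0.3375, 0.1325]
tool_rot: [-0.274, 3.13, -0.0]
ft_force: [0.9, -5.0, 2.5]
gripper_width: 0.053
gripper_force: 50.0
```

```bash
python3 st.py|cut -c10-
```

```text
0.5413 0.3375 0.1325] y-ang 100.0 zax [ 0. -0. -1.] q [ 0.02  0.62 -0.91  1.52  0.5   1.25  0.79] F [ 0.86 -5.    2.46] M [-0.797 -0.186 -0.005] w 0.053 gf 50.0
```

>>> play_rows --pt "0 -0.0007 0 0 0 2" --pt "0 0 0 0 0 2" --pt "0 0 0 0 0 2" --pt "0 0 0 0 0 2" --pt "0 0 0 0 0 0" --pt "0 0 0 0 0 0" --pt "0 0 0 0 0 0" --pt "0 0 0 0 0 0"

```text
clock: 8.5
position: [0.5413, 0.3374, 0.1326]
tool_rot: [-0.056, 3.141, 0.001]
ft_force: [1.8, 0.5, -0.4]
gripper_width: 0.0532
gripper_force: 50.0
```

```bash
python3 st.py|cut -c10-
```

```text
0.5413 0.3374 0.1326] y-ang 92.1 zax [ 0.     0.001 -1.   ] q [ 0.01  0.6  -0.88  1.52  0.48  1.24  0.66] F [ 1.76  0.48 -0.42] M [ 0.522 -0.432 -0.01 ] w 0.0532 gf 50.0
```

>>> play_rows --pt "0 0 0 0 0 1.5" --pt "0 0 0 0 0 1.5" --pt "0 0 0 0 0 1.5" --pt "0 0 0 0 0 1.5" --pt "0 0 0 0 0 1.5" --pt "0 0 0 0 0 1.5" --pt "0 0 0 0 0 1.5" --pt "0 0 0 0 0 1.5"

```text
clock: 9.3
position: [0.5413, 0.3374, 0.1325]
tool_rot: [0.277, 3.129, 0.002]
ft_force: [3.1, 5.1, -4.1]
gripper_width: 0.053
gripper_force: 50.0
```

```bash
python3 st.py|cut -c10-
```

```text
0.5413 0.3374 0.1325] y-ang 79.9 zax [ 0.     0.001 -1.   ] q [-0.02  0.59 -0.84  1.53  0.45  1.23  0.47] F [ 3.06  5.12 -4.13] M [ 1.354 -0.77   0.044] w 0.053 gf 50.0
```

>>> play_rows --pt "-0.0003 0.0006 0.0003 0 0 1.5" --pt "0 0 0 0 0 1.5" --pt "0 0 0 0 0 1.5" --pt "0 0 0 0 0 1.5" --pt "0 0 0 0 0 1.5" --pt "0 0 0 0 0 1.5" --pt "0 0 0 0 0 1.5" --pt "0 0 0 0 0 1.5"

```text
clock: 10.1
position: [0.5416, 0.3376, 0.1322]
tool_rot: [-0.602, -3.083, -0.0]
ft_force: [-2.5, 4.0, 0.5]
gripper_width: 0.0531
gripper_force: 50.0
```

```bash
python3 st.py|cut -c10-
```

```text
[0.5416 0.3376 0.1322] y-ang 67.9 zax [-0.  0. -1.] q [-0.04  0.58 -0.8   1.53  0.43  1.22  0.27] F [-2.5   4.03  0.54] M [1.062 0.389 0.093] w 0.0531 gf 50.0
```

>>> play_rows --pt "0.0003 0.0002 0.0001 0 0 1.5" --pt "0 0 0 0 0 1.5" --pt "0 0 0 0 0 1.5" --pt "0 0 0 0 0 1.5" --pt "0 0 0 0 0 1.5" --pt "0 0 0 0 0 1.5" --pt "0 0 0 0 0 1.5" --pt "0 0 0 0 0 1.5"

```text
clock: 10.9
position: [0.5416, 0.3377, 0.1321]
tool_rot: [0.922, 3.003, 0.0]
ft_force: [-2.8, 3.1, 0.3]
gripper_width: 0.0534
gripper_force: 50.0
```

```bash
python3 st.py|cut -c10-
```

```text
[0.5416 0.3377 0.1321] y-ang 55.9 zax [ 0.  0. -1.] q [-0.07  0.56 -0.76  1.53  0.4   1.22  0.08] F [-2.8   3.07  0.32] M [0.958 0.274 0.042] w 0.0534 gf 50.0
```

>>> play_rows --pt "0.0004 0 0.0001 0 0 1.5" --pt "0 0 0 0 0 1.5" --pt "0 0 0 0 0 1.5" --pt "0 0 0 0 0 1.5" --pt "0 0 0 0 0 1.5" --pt "0 0 0 0 0 1.5" --pt "0 0 0 0 0 1.5" --pt "0 0 0 0 0 1.5"

```text
clock: 11.7
position: [0.5415, 0.3378, 0.132]
tool_rot: [1.231, 2.89, 0.0]
ft_force: [1.7, 3.6, -0.8]
gripper_width: 0.0535
gripper_force: 50.0
```

```bash
python3 st.py|cut -c10-
```

```text
[0.5415 0.3378 0.132 ] y-ang 43.9 zax [ 0.001  0.    -1.   ] q [-0.09  0.55 -0.73  1.53  0.38  1.21 -0.12] F [ 1.72  3.61 -0.82] M [ 1.04  -0.691  0.065] w 0.0535 gf 50.0
```

>>> play_rows --pt "0.0001 0.0004 0.0002 0 0 1.5" --pt "0 0 0 0 0 1.5" --pt "0 0 0 0 0 1.5" --pt "0 0 0 0 0 1.5" --pt "0 0 0 0 0 1.5" --pt "0 0 0 0 0 1.5" --pt "0 0 0 0 0 1.5" --pt "0 0 0 0 0 1.5"

```text
clock: 12.5
position: [0.5416, 0.338, 0.1318]
tool_rot: [1.526, 2.746, -0.0]
ft_force: [1.8, 0.7, 2.2]
gripper_width: 0.0532
gripper_force: 50.0
```

```bash
python3 st.py|cut -c10-
```

```text
[0.5416 0.338  0.1318] y-ang 31.9 zax [ 0. -0. -1.] q [-0.12  0.54 -0.69  1.53  0.36  1.2  -0.31] F [1.79 0.68 2.24] M [ 0.259 -0.691  0.044] w 0.0532 gf 50.0
```

>>> play_rows --pt "0 0.0002 0 0 0 1.5" --pt "0 0 0 0 0 1.5" --pt "0 0 0 0 0 1.5" --pt "0 0 0 0 0 1.5" --pt "0 0 0 0 0 1.5" --pt "0 0 0 0 0 1.5" --pt "0 0 0 0 0 1.5" --pt "0 0 0 0 0 1.5"

```text
clock: 13.3
position: [0.5417, 0.3381, 0.1317]
tool_rot: [1.805, 2.571, -0.0]
ft_force: [2.4, -0.7, 0.6]
gripper_width: 0.0528
gripper_force: 50.0
```

```bash
python3 st.py|cut -c10-
```

```text
[0.5417 0.3381 0.1317] y-ang 19.9 zax [ 0. -0. -1.] q [-0.15  0.53 -0.65  1.53  0.33  1.2  -0.51] F [ 2.4  -0.7   0.55] M [-0.064 -0.839  0.061] w 0.0528 gf 50.0
```

>>> play_rows --pt "0 0.0002 0.0001 0 0 1.5" --pt "0 0 0 0 0 1.5" --pt "0 0 0 0 0 1.5" --pt "0 0 0 0 0 1.5" --pt "0 0 0 0 0 1.5" --pt "0 0 0 0 0 1.5" --pt "0 0 0 0 0 1.5" --pt "0 0 0 0 0 1.5"

```text
clock: 14.1
position: [0.5419, 0.3382, 0.1316]
tool_rot: [2.064, 2.368, -0.0]
ft_force: [2.9, -1.7, -0.2]
gripper_width: 0.0528
gripper_force: 50.0
```

```bash
python3 st.py|cut -c10-
```

```text
[0.5419 0.3382 0.1316] y-ang 7.9 zax [ 0. -0. -1.] q [-0.17  0.52 -0.61  1.53  0.31  1.19 -0.7 ] F [ 2.94 -1.67 -0.15] M [-0.35  -0.819  0.083] w 0.0528 gf 50.0
```

>>> play_rows --pt "0.0001 0.0002 0.0001 0 0 1.5" --pt "0 0 0 0 0 1.5" --pt "0 0 0 0 0 1.5" --pt "0 0 0 0 0 1.5" --pt "0 0 0 0 0 1.5" --pt "0 0 0 0 0 1.5" --pt "0 0 0 0 0 1.5" --pt "0 0 0 0 0 1.5"

```text
clock: 14.9
position: [0.5421, 0.3383, 0.1315]
tool_rot: [2.3, 2.14, -0.0]
ft_force: [2.8, -3.4, -1.2]
gripper_width: 0.0529
gripper_force: 50.0
```

```bash
python3 st.py|cut -c10-
```

```text
[0.5421 0.3383 0.1315] y-ang -4.1 zax [ 0. -0. -1.] q [-0.2   0.51 -0.57  1.53  0.29  1.18 -0.9 ] F [ 2.85 -3.39 -1.17] M [-0.878 -0.746  0.033] w 0.0529 gf 50.0
```

>>> play_rows --pt "-0.0004 0.0003 0.0001 0 0 1.5" --pt "0 0 0 0 0 1.5" --pt "0 0 0 0 0 1.5" --pt "0 0 0 0 0 1.5" --pt "0 0 0 0 0 1.5" --pt "0 0 0 0 0 1.5" --pt "0 0 0 0 0 1.5" --pt "0 0 0 0 0 1.5"

```text
clock: 15.7
position: [0.5422, 0.3382, 0.1315]
tool_rot: [-2.511, -1.888, 0.0]
ft_force: [2.2, -1.4, -2.5]
gripper_width: 0.0532
gripper_force: 50.0
```

```bash
python3 st.py|cut -c10-
```

```text
[0.5422 0.3382 0.1315] y-ang -16.1 zax [-0.  0. -1.] q [-0.23  0.5  -0.53  1.53  0.27  1.18 -1.09] F [ 2.17 -1.38 -2.55] M [-0.445 -0.649  0.164] w 0.0532 gf 50.0
```

>>> play_rows --pt "0 0.0002 0.0001 0 0 1" --pt "0 0 0 0 0 1" --pt "0 0 0 0 0 1" --pt "0 0 0 0 0 1" --pt "0 0 0 0 0 1" --pt "0 0 0 0 0 1" --pt "0 0 0 0 0 0" --pt "0 0 0 0 0 0"

```text
clock: 16.5
position: [0.5423, 0.3382, 0.1314]
tool_rot: [-2.604, -1.757, 0.0]
ft_force: [1.1, -2.1, -1.7]
gripper_width: 0.0534
gripper_force: 50.0
```

```bash
python3 st.py|cut -c10-
```

```text
[0.5423 0.3382 0.1314] y-ang -22.0 zax [-0.  0. -1.] q [-0.24  0.5  -0.52  1.54  0.26  1.18 -1.19] F [ 1.05 -2.06 -1.66] M [-0.23  -0.248  0.03 ] w 0.0534 gf 50.0
```

>>> play_rows --pt "0 0.0001 0 0 0 1" --pt "0 0 0 0 0 1" --pt "0 0 0 0 0 1" --pt "0 0 0 0 0 1" --pt "0 0 0 0 0 1" --pt "0 0 0 0 0 1" --pt "0 0 0 0 0 1" --pt "0 0 0 0 0 1"

```text
clock: 17.3
position: [0.5424, 0.3379, 0.1313]
tool_rot: [2.722, 1.569, -0.001]
ft_force: [-1.1, -1.3, -2.2]
gripper_width: 0.0532
gripper_force: 50.0
```

```bash
python3 st.py|cut -c10-
```

```text
[0.5424 0.3379 0.1313] y-ang -30.1 zax [-0. -0. -1.] q [-0.26  0.49 -0.49  1.54  0.24  1.17 -1.32] F [-1.07 -1.33 -2.2 ] M [-0.365  0.11   0.375] w 0.0532 gf 50.0
```

>>> play_rows --pt "0 0 0 0 0 1" --pt "0 0 0 0 0 1" --pt "0 0 0 0 0 1" --pt "0 0 0 0 0 1" --pt "0 0 0 0 0 1" --pt "0 0 0 0 0 1" --pt "0 0 0 0 0 1" --pt "0 0 0 0 0 1"

```text
clock: 18.1
position: [0.5425, 0.3381, 0.1314]
tool_rot: [-2.825, -1.375, -0.0]
ft_force: [-1.0, -2.3, -3.0]
gripper_width: 0.0529
gripper_force: 50.0
```

```bash
python3 st.py|cut -c10-
```

```text
[0.5425 0.3381 0.1314] y-ang -38.1 zax [ 0.  0. -1.] q [-0.28  0.49 -0.47  1.54  0.23  1.17 -1.45] F [-0.97 -2.31 -3.01] M [-0.641  0.101 -0.022] w 0.0529 gf 50.0
```

>>> play_rows --pt "0 0 0 0 0 1" --pt "0 0 0 0 0 1" --pt "0 0 0 0 0 1" --pt "0 0 0 0 0 1" --pt "0 0 0 0 0 1" --pt "0 0 0 0 0 1" --pt "0 0 0 0 0 0" --pt "0 0 0 0 0 0"

```text
clock: 18.9
position: [0.5426, 0.338, 0.1315]
tool_rot: [2.892, 1.228, 0.0]
ft_force: [-0.9, -2.2, -1.6]
gripper_width: 0.0528
gripper_force: 50.0
```

```bash
python3 st.py|cut -c10-
```

```text
[0.5426 0.338  0.1315] y-ang -44.0 zax [ 0. -0. -1.] q [-0.29  0.49 -0.45  1.54  0.22  1.17 -1.55] F [-0.88 -2.16 -1.62] M [-0.411  0.25   0.017] w 0.0528 gf 50.0
```

>>> play_rows --pt "0 0 0 0 0 1" --pt "0 0 0 0 0 1" --pt "0 0 0 0 0 1" --pt "0 0 0 0 0 0" --pt "0 0 0 0 0 0" --pt "0 0 0 0 0 0" --pt "0 0 0 0 0 0" --pt "0 0 0 0 0 0"

```text
clock: 19.7
position: [0.5426, 0.338, 0.1314]
tool_rot: [2.923, 1.151, 0.0]
ft_force: [-0.7, -2.0, -2.5]
gripper_width: 0.0533
gripper_force: 50.0
```

```bash
python3 st.py|cut -c10-
```

```text
[0.5426 0.338  0.1314] y-ang -47.0 zax [ 0. -0. -1.] q [-0.3   0.48 -0.44  1.54  0.22  1.17 -1.6 ] F [-0.72 -1.97 -2.45] M [-0.425  0.055  0.015] w 0.0533 gf 50.0
```

>>> play_rows --pt "0 0 0 0 0 0" --pt "0 0 0 0 0 0" --pt "0 0 0 0 0 0" --pt "0 0 0 0 0 0" --pt "0 0 0 0 0 0" --pt "0 0 -0.01 0 0 0" --pt "0 0 -0.03 0 0 0" --pt "0 0 -0.04 0 0 0" --fingers 0.95

```text
clock: 20.5
position: [0.5418, 0.3374, 0.2114]
tool_rot: [2.922, 1.152, -0.005]
ft_force: [0.9, 0.2, 1.7]
gripper_width: 0.0827
gripper_force: 0.0
```

Run:
```python
from h import *; import st
st.st()
b,d=capture('scene')
cv2.imwrite('pics/c3.png',cv2.resize(b[285:365,260:340],(560,560),interpolation=cv2.INTER_CUBIC)[:,:,::-1])
for k,z in (('cap_center',.119),('cap_mark',.119),('plug_center',.1)): print(k,[(r['uv'],r['confidence'],at_z('scene',r['uv'],z)) for r in spot_point(k,'scene')[:2]])
for a in range(-180,180,30): print(a,((proj('scene',np.array([.542+.0245*np.cos(np.radians(a)),.338+.0245*np.sin(np.radians(a)),.0995]))-[260,285])*7).round())
```

```text
t 20.5 p [0.5418 0.3374 0.2114] y-ang -47.0 zax [-0.003 -0.002 -1.   ] q [-0.29  0.42 -0.45  1.45  0.18  1.32 -1.57] F [0.92 0.15 1.68] M [ 0.057 -0.043  0.02 ] w 0.0827 gf 0.0
cap_center [([379.1, 189.0], 0.71, array([ 0.53776356, -0.23986554,  0.119     ])), ([297.0, 322.2], 0.6, array([0.53979213, 0.34455381, 0.119     ]))]
cap_mark [([305.9, 327.5], 0.59, array([0.51398691, 0.3514819 , 0.119     ]))]
plug_center [([296.8, 327.8], 0.71, array([0.54074462, 0.34524477, 0.1       ]))]
-180 [330. 306.]
-150 [336. 277.]
-120 [322. 252.]
-90 [294. 235.]
-60 [257. 231.]
-30 [222. 241.]
0 [198. 264.]
30 [191. 292.]
60 [203. 318.]
90 [232. 336.]
120 [270. 340.]
150 [306. 329.]
```

View pics/c3.png

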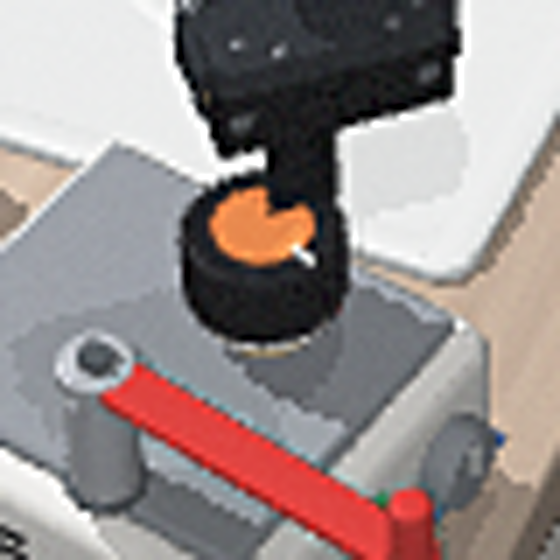

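Run:
```python
from h import *
C=np.array([.542,.338])
for fn,n in (('pics/scene0.png','scene'),('pics/top0.png','top'),(None,'scene')):
    im=cv2.imread(fn) if fn else capture(n)[0][:,:,::-1]
    c=proj(n,[*C,.134]); a=im.astype(int); v,u=np.mgrid[:480,:640]
    w=(a.min(-1)>130)&(np.hypot(u-c[0],v-c[1])<12)
    for i in zip(u[w],v[w]):
        p=at_z(n,i,.134)[:2]-C
        if np.hypot(*p)<.026: print(fn,i,a[i[1],i[0]].min(),'r',np.hypot(*p).round(4),'ang',np.degrees(np.arctan2(p[1],p[0])).round(1))
```

```text
pics/scene0.png (np.int64(294), np.int64(308)) 248 r 0.0254 ang -48.5
pics/scene0.png (np.int64(295), np.int64(308)) 248 r 0.0248 ang -53.6
pics/scene0.png (np.int64(296), np.int64(308)) 251 r 0.0243 ang -59.0
pics/scene0.png (np.int64(297), np.int64(308)) 209 r 0.0241 ang -64.6
pics/scene0.png (np.int64(298), np.int64(308)) 218 r 0.0241 ang -70.1
pics/scene0.png (np.int64(299), np.int64(308)) 255 r 0.0243 ang -75.7
pics/scene0.png (np.int64(300), np.int64(308)) 215 r 0.0248 ang -81.1
pics/scene0.png (np.int64(301), np.int64(308)) 255 r 0.0254 ang -86.2
pics/scene0.png (np.int64(291), np.int64(309)) 255 r 0.0258 ang -31.4
pics/scene0.png (np.int64(292), np.int64(309)) 213 r 0.0245 ang -35.9
pics/scene0.png (np.int64(293), np.int64(309)) 144 r 0.0233 ang -40.8
pics/scene0.png (np.int64(294), np.int64(309)) 148 r 0.0224 ang -46.2
pics/scene0.png (np.int64(295), np.int64(309)) 216 r 0.0216 ang -52.0
pics/scene0.png (np.int64(296), np.int64(309)) 145 r 0.0211 ang -58.1
pics/scene0.png (np.int64(302), np.int64(309)) 164 r 0.0234 ang -94.5
pics/scene0.png (np.int64(303), np.int64(309)) 255
[... 1658 characters left out ...]
(np.int64(292), np.int64(310)) 152 r 0.0217 ang -31.8
None (np.int64(290), np.int64(311)) 161 r 0.0224 ang -17.5
None (np.int64(288), np.int64(312)) 176 r 0.0244 ang -4.9
None (np.int64(307), np.int64(312)) 146 r 0.0253 ang -131.0
None (np.int64(287), np.int64(313)) 132 r 0.0252 ang 3.8
None (np.int64(308), np.int64(314)) 139 r 0.0256 ang -146.3
None (np.int64(301), np.int64(320)) 147 r 0.0168 ang 147.3
None (np.int64(302), np.int64(320)) 255 r 0.0182 ang 153.3
None (np.int64(302), np.int64(321)) 142 r 0.0207 ang 147.9
None (np.int64(303), np.int64(321)) 255 r 0.0221 ang 152.8
None (np.int64(304), np.int64(321)) 165 r 0.0236 ang 157.0
None (np.int64(304), np.int64(322)) 221 r 0.026 ang 152.4
```

>>> play_rows --pt "0 0 0.03 0 0 0" --pt "0 0 0.03 0 0 0" --pt "0 0 0.015 0 0 0" --pt "0 0 0.005 0 0 0" --pt "0 0 0 0 0 0" --pt "0 0 0 0 0 0" --pt "0 0 0 0 0 0" --pt "0 0 0 0 0 0" --fingers 0.66

```text
clock: 21.55
position: [0.543, 0.3383, 0.1325]
tool_rot: [-2.923, -1.151, -0.002]
ft_force: [-0.6, 0.4, 0.3]
gripper_width: 0.0579
gripper_force: 0.0
```

>>> play_rows --pt "0 0 0 0 0 0" --pt "0 0 0 0 0 0" --pt "0 0 0 0 0 0" --pt "0 0 0 0 0 0" --pt "0 0 0 0 0 1" --pt "0 0 0 0 0 1" --pt "0 0 0 0 0 1" --pt "0 0 0 0 0 1" --fingers 0 --newtons 50

```text
clock: 22.35
position: [0.5429, 0.338, 0.1318]
tool_rot: [2.962, 1.046, 0.001]
ft_force: [0.7, -0.5, 4.5]
gripper_width: 0.0531
gripper_force: 50.0
```

```bash
python3 st.py|cut -c10-
```

```text
[0.5429 0.338  0.1318] y-ang -51.1 zax [ 0.001  0.    -1.   ] q [-0.31  0.48 -0.43  1.54  0.21  1.17 -1.66] F [ 0.7  -0.55  4.47] M [-0.128 -0.007  0.083] w 0.0531 gf 50.0
```

>>> play_rows --pt "0 0 0 0 0 1" --pt "0 0 0 0 0 1" --pt "0 0 0 0 0 1" --pt "0 0 0 0 0 1" --pt "0 0 0 0 0 0" --pt "0 0 0 0 0 0" --pt "0 0 0 0 0 0" --pt "0 0 0 0 0 0"

```text
clock: 23.15
position: [0.5428, 0.338, 0.1317]
tool_rot: [2.997, 0.943, 0.001]
ft_force: [1.4, -0.6, 5.1]
gripper_width: 0.0531
gripper_force: 50.0
```

```bash
python3 st.py|cut -c10-
```

```text
[0.5428 0.338  0.1317] y-ang -55.1 zax [ 0.001  0.    -1.   ] q [-0.32  0.48 -0.41  1.54  0.2   1.17 -1.73] F [ 1.38 -0.61  5.13] M [-0.137 -0.08   0.002] w 0.0531 gf 50.0
```

>>> play_rows --pt "0 0 0 0 0 0" --pt "0 0 0 0 0 0" --pt "0 0 0 0 0 0" --pt "0 0 0 0 0 0" --pt "0 0 -0.0004 0 0 1" --pt "0 0 0 0 0 1" --pt "0 0 0 0 0 1" --pt "0 0 0 0 0 1"

```text
clock: 23.95
position: [0.5428, 0.3379, 0.1318]
tool_rot: [3.028, 0.837, 0.001]
ft_force: [2.6, -0.8, 2.5]
gripper_width: 0.053
gripper_force: 50.0
```

Run:
```python
from h import *; import st
st.st()
b,d=capture('scene'); np.save('b.npy',b)
cv2.imwrite('pics/c4.png',cv2.resize(b[300:345,275:325],(800,600)[:2] and (660,594),interpolation=cv2.INTER_CUBIC)[:,:,::-1])
for _ in range(3): print(state()['wrist_torque'])
```

```text
t 23.95 p [0.5428 0.3379 0.1318] y-ang -59.1 zax [ 0. -0. -1.] q [-0.32  0.48 -0.4   1.54  0.2   1.16 -1.79] F [ 2.63 -0.76  2.54] M [-0.184 -0.461  0.35 ] w 0.053 gf 50.0
[-0.11457674 -0.51760396  0.34506068]
[-0.11457674 -0.51760396  0.34506068]
[-0.11457674 -0.51760396  0.34506068]
```

View pics/c4.png

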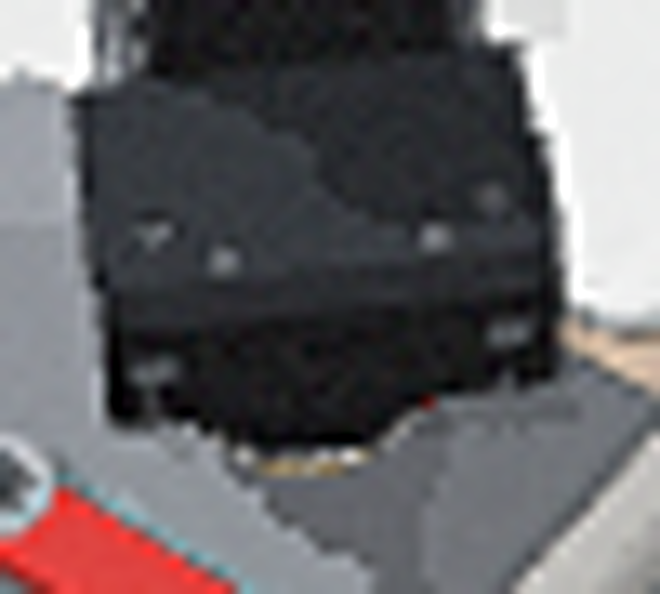

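>>> play_rows --pt "0 0 0 0 0 -1" --pt "0 0 0 0 0 -1" --pt "0 0 0 0 0 -1" --pt "0 0 0 0 0 0" --pt "0 0 0 0 0 0" --pt "0 0 0 0 0 0" --pt "0 0 0 0 0 0" --pt "0 0 0 0 0 0"

```text
clock: 24.8
position: [0.5427, 0.338, 0.1319]
tool_rot: [3.004, 0.918, 0.0]
ft_force: [3.2, 0.3, 1.3]
gripper_width: 0.0528
gripper_force: 50.0
```

```bash
python3 st.py|cut -c10-
```

```text
[0.5427 0.338  0.1319] y-ang -56.0 zax [ 0. -0. -1.] q [-0.32  0.48 -0.41  1.54  0.2   1.17 -1.74] F [3.2  0.29 1.31] M [-0.067 -0.949  0.147] w 0.0528 gf 50.0
```

>>> play_rows --pt "0 0 0 0 0 0" --pt "0 0 0 0 0 0" --pt "0 0 0 0 0 0" --pt "0 0 0 0 0 0" --pt "0 0 0 0 0 0" --pt "0 0 -0.02 0 0 0" --pt "0 0 -0.04 0 0 0" --pt "0 0 -0.04 0 0 0" --fingers 0.95

```text
clock: 25.6
position: [0.542, 0.3378, 0.2325]
tool_rot: [3.004, 0.919, -0.003]
ft_force: [1.4, 0.8, 0.6]
gripper_width: 0.0826
gripper_force: 0.0
```

Run:
```python
from h import *; import st
st.st()
C=np.array([.542,.338]); n='scene'
im,d=capture(n); a=im.astype(int)
for i in [(x,y) for x in range(298,308) for y in range(314,324)]:
    p=at_z(n,i,.134)[:2]-C
    if a[i[1],i[0]].min()>140 and np.hypot(*p)<.027: print('tick',i,np.degrees(np.arctan2(p[1],p[0])).round(1))
for i in [(x,y) for x in range(286,312) for y in range(324,336)]:
    r,g,b=a[i[1],i[0]]
    if r>g+50 and r>b+50:
        p=at_z(n,i,.0995)[:2]-C; print('red',i,(r,g,b),np.hypot(*p).round(3),np.degrees(np.arctan2(p[1],p[0])).round(1))
for k in('bar_pivot','bar_knob'):
    r=spot_point(k,n)[0]; z=.145 if k=='bar_pivot' else .160
    print(k,r['uv'],r['confidence'],at_z(n,r['uv'],z),at_d(n,r['uv'],d))
```

```text
t 25.6 p [0.542  0.3378 0.2325] y-ang -56.0 zax [-0.002 -0.001 -1.   ] q [-0.31  0.4  -0.42  1.42  0.17  1.35 -1.72] F [1.37 0.76 0.63] M [-0.031 -0.093 -0.011] w 0.0826 gf 0.0
tick (301, 320) 147.3
tick (301, 321) 142.4
tick (302, 321) 147.9
tick (302, 322) 143.8
tick (303, 322) 148.3
red (307, 330) (np.int64(104), np.int64(42), np.int64(41)) 0.026 171.5
bar_pivot [269.7, 341.8] 0.61 [0.55996171 0.4408207  0.145     ] [0.56345986 0.43507288 0.13719597]
bar_knob [318.0, 356.0] 0.82 [0.44172507 0.44720312 0.16      ] [0.43975484 0.4515663  0.16588609]
```

>>> play_rows --pt "-0.005 -0.0375 0 0 0 0" --pt "-0.005 -0.0375 0 0 0 0" --pt "-0.005 -0.0375 0 0 0 0" --pt "-0.005 -0.0375 0 0 0 0" --pt "0 0 0 0 0 -8.5" --pt "0 0 0 0 0 -8.5" --pt "0 0 0 0 0 -8.5" --pt "0 0 0 0 0 -8.5" --fingers 0.6 --newtons 10

```text
clock: 26.55
position: [0.4417, 0.4508, 0.2304]
tool_rot: [2.598, 1.765, -0.003]
ft_force: [-0.5, -0.1, -0.6]
gripper_width: 0.052
gripper_force: 0.0
```

>>> play_rows --pt "0 0 0 0 0 -8.5" --pt "0 0 0 0 0 -8.5" --pt "0 0 0 0 0 -8.5" --pt "0 0 0 0 0 -8.5" --pt "0 0 0 0 0 -8.5" --pt "0 0 0 0 0 -8.5" --pt "0 0 0 0 0 -8.5" --pt "0 0 0 0 0 -8.5"

```text
clock: 27.35
position: [0.4417, 0.4508, 0.2305]
tool_rot: [-1.167, -2.916, 0.003]
ft_force: [-0.4, -0.3, -0.1]
gripper_width: 0.0522
gripper_force: 0.0
```

>>> play_rows --pt "0 0 0 0 0 -8.5" --pt "0 0 0 0 0 -8.5" --pt "0 0 0 0 0 -8.5" --pt "0 0 0 0 0 -8.5" --pt "0 0 0 0 0 0" --pt "0 0 0 0 0 0" --pt "0 0 0 0 0 0" --pt "0 0 0 0 0 0"

```text
clock: 28.15
position: [0.442, 0.4512, 0.2317]
tool_rot: [0.277, 3.129, -0.0]
ft_force: [-0.9, 0.4, 0.2]
gripper_width: 0.0522
gripper_force: 0.0
```

Run:
```python
from h import *; import st
st.st([.442,.451,.178])
b,d=capture('scene')
cv2.imwrite('pics/c5.png',cv2.resize(b[280:400,250:370],(600,600),interpolation=cv2.INTER_CUBIC)[:,:,::-1])
for k in('bar_pivot','bar_knob','cap_center'):
  for r in spot_point(k,'scene')[:1]: print(k,r['uv'],r['confidence'],at_d('scene',r['uv'],d),at_z('scene',r['uv'],.160))
```

```text
t 28.15 p [0.442  0.4512 0.2317] y-ang 79.9 zax [ 0. -0. -1.] q [-0.23  0.49 -0.88  1.43  0.38  1.39  0.28] F [-0.95  0.4   0.18] M [ 0.088 -0.072  0.016] w 0.0522 gf 0.0
tool shift [-0.     -0.0002  0.0537]
bar_pivot [271.4, 339.0] 0.75 [0.56179214 0.42948995 0.14129289] [0.55340354 0.44342883 0.16      ]
bar_knob [316.1, 358.8] 0.95 [0.44142889 0.45779557 0.16307692] [0.44246112 0.45554086 0.16      ]
cap_center [305.1, 328.2] 0.67 [0.44317903 0.50050354 0.30138621] [0.49870628 0.38703859 0.16      ]
```

View pics/c5.png

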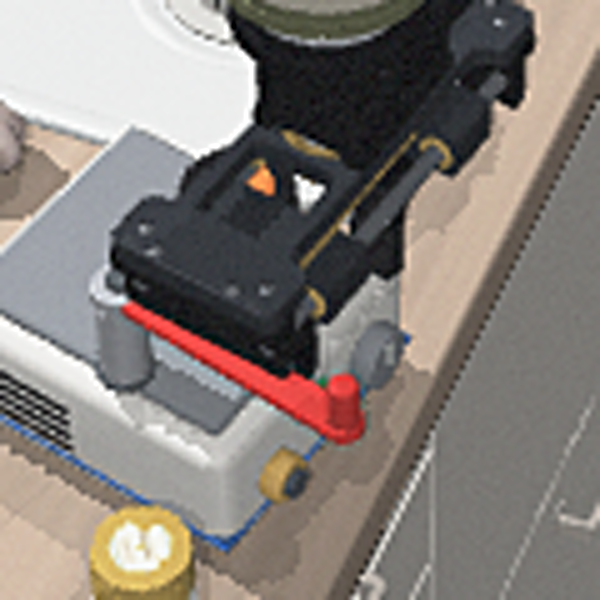

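>>> play_rows --pt "0 0 0.008 0 0 0" --pt "0 0 0.008 0 0 0" --pt "0 0 0.008 0 0 0" --pt "0 0 0.008 0 0 0" --pt "0 0 0.008 0 0 0" --pt "0 0 0.008 0 0 0" --pt "0 0 0.005 0 0 0" --pt "0 0 0 0 0 0"

```text
clock: 29.15
position: [0.4419, 0.4509, 0.1779]
tool_rot: [-0.274, -3.129, 0.001]
ft_force: [-0.3, 0.3, -0.1]
gripper_width: 0.0522
gripper_force: 0.0
```

```bash
python3 st.py
```

```text
t 29.15 p [0.4419 0.4509 0.1779] y-ang 80.0 zax [-0.001 -0.001 -1.   ] q [-0.24  0.53 -0.86  1.5   0.41  1.3   0.25] F [-0.27  0.32 -0.09] M [ 0.088 -0.163  0.004] w 0.0522 gf 0.0
```

>>> play_rows --pt "-0.0002 -0.0044 0 0 0 -2" --pt "-0.0003 -0.0087 0 0 0 -4" --pt "-0.0003 -0.0087 0 0 0 -4" --pt "-0.0003 -0.0087 0 0 0 -4" --pt "-0.0003 -0.0087 0 0 0 -4" --pt "-0.0003 -0.0087 0 0 0 -4" --pt "-0.0003 -0.0087 0 0 0 -4" --pt "-0.0003 -0.0087 0 0 0 -4"

```text
clock: 29.95
position: [0.4478, 0.3868, 0.1793]
tool_rot: [-0.55, 3.092, 0.001]
ft_force: [-0.9, 1.0, 0.4]
gripper_width: 0.0526
gripper_force: 0.3
```

>>> play_rows --pt "-0.0003 -0.0087 0 0 0 -4" --pt "-0.0003 -0.0087 0 0 0 -4" --pt "-0.0003 -0.0087 0 0 0 -4" --pt "-0.0003 -0.0087 0 0 0 -4" --pt "-0.0003 -0.0087 0 0 0 -4" --pt "-0.0003 -0.0087 0 0 0 -4" --pt "-0.0003 -0.0087 0 0 0 -4" --pt "-0.0003 -0.0087 0 0 0 -4"

```text
clock: 30.75
position: [0.4884, 0.331, 0.1793]
tool_rot: [-1.381, 2.821, -0.0]
ft_force: [-0.6, 0.5, 0.1]
gripper_width: 0.0523
gripper_force: 0.2
```

Run:
```python
from h import *; import st
st.st()
b,d=capture('scene')
for k in('bar_pivot','bar_knob'):
  for r in spot_point(k,'scene')[:1]: print(k,r['uv'],r['confidence'],at_d('scene',r['uv'],d),at_z('scene',r['uv'],.160))
```

```text
t 30.75 p [0.4884 0.331  0.1793] y-ang 142.2 zax [ 0.  0. -1.] q [ 0.15  0.53 -1.08  1.6   0.48  1.3   1.47] F [-0.57  0.46  0.06] M [0.213 0.047 0.019] w 0.0523 gf 0.2
bar_pivot [268.8, 338.9] 0.9 [0.56532089 0.43457784 0.14550319] [0.55874149 0.4453512  0.16      ]
bar_knob [326.2, 315.4] 0.56 [0.43524554 0.41684709 0.25686357] [0.47050643 0.33386936 0.16      ]
```

>>> play_rows --pt "-0.0003 -0.0087 0 0 0 -4" --pt "-0.0003 -0.0087 0 0 0 -4" --pt "-0.0003 -0.0087 0 0 0 -4" --pt "-0.0003 -0.0087 0 0 0 -4" --pt "-0.0003 -0.0087 0 0 0 -4" --pt "-0.0002 -0.0044 0 0 0 -2" --pt "-0.0002 -0.0044 0 0 0 -2" --pt "-0.0002 -0.0044 0 0 0 -2"

```text
clock: 31.7
position: [0.5389, 0.3083, 0.179]
tool_rot: [-1.977, 2.442, 0.0]
ft_force: [-0.5, -0.5, -0.4]
gripper_width: 0.0523
gripper_force: 0.2
```

>>> play_rows --pt "-0.0001 -0.0022 0 0 0 -1" --pt "-0.0001 -0.0022 0 0 0 -1" --pt "-0.0001 -0.0022 0 0 0 -1" --pt "-0.0001 -0.0022 0 0 0 -1" --pt "0 0 0 0 0 0" --pt "0 0 0 0 0 0" --pt "0 0 0 0 0 0" --pt "0 0 0 0 0 0"

```text
clock: 32.5
position: [0.548, 0.3065, 0.1789]
tool_rot: [-2.061, 2.371, -0.0]
ft_force: [-0.3, 0.1, -0.5]
gripper_width: 0.0523
gripper_force: 0.0
```

```bash
python3 st.py
```

```text
t 32.5 p [0.548  0.3065 0.1789] y-ang 172.0 zax [ 0. -0. -1.] q [ 0.2   0.65 -1.14  1.5   0.59  1.37  2.03] F [-0.31  0.13 -0.5 ] M [ 0.134 -0.033 -0.014] w 0.0523 gf 0.0
```

>>> play_rows --pt "-0.0001 -0.0022 0 0 0 -1" --pt "-0.0001 -0.0022 0 0 0 -1" --pt "-0.0001 -0.0022 0 0 0 -1" --pt "0 0 0 0 0 0" --pt "0 0 0 0 0 0" --pt "0 0 0 0 0 0" --pt "0 0 0 0 0 0" --pt "0 0 0 0 0 0"

```text
clock: 33.3
position: [0.5545, 0.3061, 0.1788]
tool_rot: [2.122, -2.316, 0.0]
ft_force: [-2.5, 0.7, 0.2]
gripper_width: 0.0523
gripper_force: 1.0
```

Run:
```python
from h import *; import st
st.st()
b,d=capture('scene')
cv2.imwrite('pics/c6.png',cv2.resize(b[260:380,240:360],(600,600),interpolation=cv2.INTER_CUBIC)[:,:,::-1])
```

```text
t 33.3 p [0.5545 0.3061 0.1788] y-ang 175.0 zax [-0. -0. -1.] q [ 0.2   0.67 -1.14  1.48  0.61  1.38  2.09] F [-2.51  0.66  0.21] M [ 0.271  0.419 -0.016] w 0.0523 gf 1.0
```

View pics/c6.png

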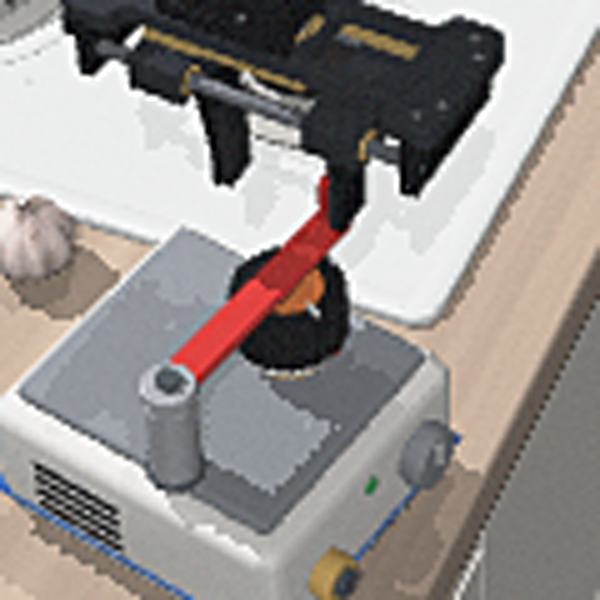

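>>> play_rows --pt "0 -0.0008 0 0 0 0" --pt "0 0 0 0 0 0" --pt "0 0 0 0 0 0" --pt "0 0 0 0 0 0" --pt "0 0 0 0 0 0" --pt "0 0 0 0 0 0" --pt "0 0 0 0 0 0" --pt "0 0 0 0 0 0"

```text
clock: 34.15
position: [0.5547, 0.3061, 0.1787]
tool_rot: [2.122, -2.315, -0.001]
ft_force: [-5.5, 0.6, 0.4]
gripper_width: 0.0523
gripper_force: 2.6
```

```bash
python3 st.py
```

```text
t 34.15 p [0.5547 0.3061 0.1787] y-ang 175.0 zax [-0.001 -0.    -1.   ] q [ 0.2   0.67 -1.14  1.48  0.61  1.38  2.09] F [-5.52  0.56  0.42] M [ 0.124  1.127 -0.011] w 0.0523 gf 2.6
```

>>> play_rows --pt "0 0.003 0 0 0 0" --pt "0 0.008 0 0 0 0" --pt "0 0.008 0 0 0 0" --pt "0 0 0 0 0 0" --pt "0 0 -0.02 0 0 0" --pt "0 0 -0.03 0 0 0" --pt "0 0 -0.04 0 0 0" --pt "0 0 -0.04 0 0 0"

```text
clock: 34.95
position: [0.5364, 0.3072, 0.3102]
tool_rot: [2.122, -2.316, 0.0]
ft_force: [0.7, 0.6, -0.3]
gripper_width: 0.0522
gripper_force: 0.0
```

>>> play_rows --pt "0.04 0 0 0 0 0" --pt "0.04 0 0 0 0 0" --pt "0.04 0 0 0 0 0" --pt "0.04 0 0 0 0 0" --pt "0.02 0 0 0 0 0" --pt "0 0 0 0 0 0" --pt "0 0 0 0 0 0" --pt "0 0 0 0 0 0"

```text
clock: 35.75
position: [0.5206, 0.1297, 0.309]
tool_rot: [-2.124, 2.314, -0.0]
ft_force: [-0.1, -0.0, 0.1]
gripper_width: 0.0522
gripper_force: 0.0
```

Run:
```python
from h import *; import st
st.st()
b,_=capture('scene'); a,_=capture('top')
c=np.zeros((480,800,3),np.uint8); c[:350,:400]=cv2.resize(a[205:345,120:280],(400,350)); c[:,400:]=cv2.resize(b[260:404,240:360],(400,480))
cv2.imwrite('pics/c7.png',c[:,:,::-1])
```

```text
t 35.75 p [0.5206 0.1297 0.309 ] y-ang 175.1 zax [ 0.001  0.    -1.   ] q [ 0.76  0.38 -1.35  1.55  0.37  1.51  2.45] F [-0.15 -0.    0.15] M [ 0.166 -0.075 -0.059] w 0.0522 gf 0.0
```

View pics/c7.png

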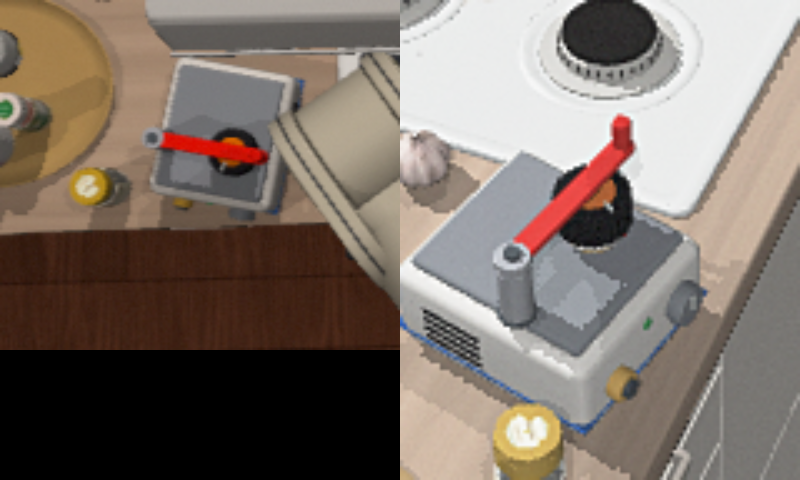

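The bar lies across the cap and parallel to the cleaner's y side, from its post at (152,138) to the knob at (262,157) in the left crop. The cleaner and the things round it look unmoved, and the robot is clear of everything.

```bash
python3 -c "from plant import *; print(sign_off())"
```

```text
the job is handed in; nothing more can be done
None
```

I screwed the cap home through one ratchet click, swung the safety bar against its stop, and handed the job in at about 36 s; in the last pictures the cleaner and the things round it looked unmoved.

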